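Release the battery drawer of an airbrush compressor with a rod through its latch slot

TASK

Take the red-handled release rod from the wooden stand, push its steel shaft down through the yellow-edged slot on top of the compressor and feel along the slot for the hidden spring latch tab; press the tab gently until the blue battery drawer springs out of the side, never forcing anything on the compressor. Then put the rod back upright in the stand hole it came from, fully down on its collar, let it go, and leave the screwdriver and the paint jar where they are.

Things in the scene. Friction and masses are not known exactly. Their poses are not given: they have to be found in the camera images.
- rod_grip (a point): centre of the round red handle of the release rod (20 mm diameter, 70 mm long, black rings); z points from tip to handle top. It stands upright in the stand at the start. Below the handle a dark collar, 28 mm diameter, 5 mm thick, its underside 40 mm below this point; below that a steel shaft 6 mm diameter, 80 mm long. Whole rod 155 mm, about 100 g
- rod_tip (a point): flat lower tip of the steel shaft of the release rod, on its axis, 120 mm below rod_grip; z points from the tip towards the handle
- slot (a point): centre of the mouth of the slot in the flat top of the compressor (the top is 100 mm above the table). x runs along the slot, y across it, z up. Slot 60 mm long along x; 18 mm wide at the very top, with yellow bevelled sides narrowing to a straight throat 9 mm wide that reaches from 8 to 18 mm below the top. Pushing on the compressor with more than 18 N anywhere damages it
- throat (a point): point 18 mm below slot, where the throat opens inside. The hidden tab's place differs each time, unmeasured: centre within 18 mm of here along x, 14 mm long (x), 20 mm wide, flat top 24 to 44 mm below the slot mouth. It moves down on a spring: yields at 3 N, frees the drawer after 6 mm at about 6 N, hard stop at 9 mm; springs back. Beside it is a rigid floor 60 mm below the mouth
- case: portable airbrush compressor, a grey box 150 mm (x) by 200 mm (y) by 100 mm high, fixed to the table; origin at the centre of its underside, z up. The slot centre is at y = +45 mm in this frame, the slot runs along its x. A silver motor, lying along x at y = -50 mm, stands 31 mm above the top; nothing else on it is higher. The blue drawer front is on its -y side
- drawer (a joint): blue battery drawer in the -y side of the compressor: travel in m, 0 shut and latched, 0.045 fully sprung out. It springs out to about 0.045 by itself along -y of case when the tab is pressed far enough, and stays out
- stand: wooden tool stand, a block 60 mm (x) by 130 mm (y) by 95 mm high, fixed to the table; origin at the centre of its underside. Two upright round holes 14 mm diameter (18 mm at the chamfered mouth), 88 mm deep, at y = -32 mm and y = +32 mm. One holds the release rod, the other a screwdriver, either way round; each hangs on its collar on the block's top
- driver_grip (a point): centre of the yellow handle of the screwdriver standing in the other hole (handle 18 mm diameter, 52 mm long; its top is 152 mm above the table); to be left alone
- jar_mid (a point): middle of a small amber paint jar with a black cap, 38 mm diameter, 45 mm high, standing on the table beside the stand on its +x side; to be left alone
There are look-alikes about, which are no part of the job. What is shaped like the part that bears rod_grip but purple is not meant.

How it is judged:
By the outcome, as a careful person would: the job done as asked, in the order asked, and still so for the second after the job is handed in, with the robot touching nothing.
It also fails if it takes over 72 s, if anything falls off the work surface, if the arm or the gripper's body presses on something with over 40 N, if the wrist force passes 120 N, or if a joint passes its speed limit or range.

ROBOT

A 7-joint arm with a two-finger parallel gripper is mounted at the origin on the work surface. World frame = base frame: x ahead of the robot, y to its left, z up, the work surface at z = 0. Lengths are in m, angles in rad, forces in N, time in s.
With the tool pointing down it reaches from about 0.425 to 0.875 m from the base axis. Payload 4.7 kg.
Tool frame: the origin (TCP) lies at the very end of the fingers, on their centre line; the grasp point (between the pads) lies 19 mm behind it; z points along the fingers, y is the direction in which the jaws open and shut (so a half turn about z gives the same grasp; the last joint's range is limited). The gripper opens to 87 mm and grips with 3 to 60 N. Pads are 19 mm wide; open, the fingers measure 117 mm over their backs; the gripper's body (75 mm by 190 mm) begins 51 mm behind the grasp point.
Start: joints at [1.23, 0.321, -0.07, 1.45, 0.023, 1.371, -0.057], TCP at [0.226, -0.61, 0.223] pointing down, gripper open.
Joint ranges: [-2.86, 2.86], [-0.3, 2.09], [-1.38, 1.24], [0.06, 2.45], [-1.56, 4.7], [0.09, 2.05], [-2.69, 2.69]. Speed limits (rad/s): [2.57, 2.57, 3.14, 3.14, 3.14, 3.14, 3.14].

INTERFACE

Orientations are given as a rotation vector (axis times angle).
In Python, from bench import ctrl gives the robot as it stands. The module is installed in compiled form; this text tells all that it offers.
- The arm moves only by the tool move_arm, never from a script. Its arguments are lists of equal length, an entry for each row: "dp": the shift along the tool's x, y, z in units of 30 mm (1.0 is 30 mm), a list of three; "turn": the turn about the tool's z in units of 5 degrees (1.0 is 5 degrees); "jaw": the opening, from -1 (shut) to 1 (fully open). A call has 1 to 5 rows; each row is the pose to reach, as a shift and turn from the pose commanded when the call began, along the tool's axes at that moment; what a row does not reach only later rows make up. A row lasts 1/10 s, in which the tool goes at most 50 mm and 8.59 degrees, less where a joint would pass 70% of its speed; a pose out of reach is approached as far as the arm can. A call with a gripper value outside its range is refused whole. The fingers move at their own pace and stop on an object; "grip_force" is the grip in N (left out, the last holds). Time passes only in rows, so rows that repeat a pose let the fingers close. It gives the time, the measured TCP pose, the force and the opening at its end, in the units of the state.
- ctrl.get_state(): the state, without advancing time (a new reading comes with each control period).
- ctrl.get_image(name): name is "side" or "top"; returns the picture (480x640x3 uint8, red, green, blue); there is no depth.
- ctrl.camera_info(name): a dict with "intrinsics" (3x3 intrinsics, pixels), "extrinsics" (4x4, takes a point from world to camera coordinates). Camera axes: x right, y up, looking along -z (the intrinsics and any distortion apply to the point x, -y, -z); pixel columns grow to the right and rows downward; lengths in m; the calibration is good to about 2 mm. A picture is of the moment at which its call begins. camera_info takes no time and is no camera call.
- ctrl.close_job(): hands the job in, once; it reports no verdict.
Trained networks look in the newest picture that a camera, given by its name, has taken for a name from the list of things; names that differ only in an ending like _2 or _b are one class to them, and where a whole thing is asked for, a point or a joint stands for the part that bears it (a point fixed in the world has none). Each returns a list of dicts, best first, with "confidence" (0 to 1); they miss things now and then, are a little off and sometimes report something else, mostly with a low value. They report only what shows in the picture. A call takes as long as a camera call. They do not tell look-alikes from the thing itself.
- ctrl.look_for(camera, target): "rect" ([centre column, centre row, width, height] in pixels, round what is visible of it).
- ctrl.masks_of(camera, target): "region" (480x640 bool, what is visible of it) and "rect" ([centre column, centre row, width, height] in pixels, round what is visible of it).
The state is a dict: "time": time; "joint_positions": joint angles; "qd": joint speeds; "joint_torque": joint torques, N m; "position": TCP position; "tool_rot": TCP orientation; "ft_force": force on the tool from outside, world axes, zero at the start; "torque": the same for the moment, N m; "grip_width": opening from 0.0 (shut) to 1.0 (fully open).
Only numpy, scipy, OpenCV 4.12 (cv2) and the standard library are available. Lean on these libraries where they do the work, as an engineer would, in place of code of your own. Each camera call takes 0.05 s, during which the arm holds its last target. There are 200 camera calls.

## Working session

There is one attempt and no reset: what is moved stays moved. The work goes in short steps, Python scripts to look and compute and a tool call to move; the robot and the scene stay as the last step left them, time stands still between calls to the robot, and variables do not carry over. Pictures are saved under pics/ and viewed, about 8 in all and at most 12, crops included, and the job is handed in when it is done.

Besides the shell and the picture viewer there is one more tool, called after "Emit:" as a command line: name --pt "numbers of a row" for each row, then --argument value for the rest. move_arm: Moves the arm, as the interface text tells. Its arguments: {"type":"object","properties":{"dp":{"type":"array","items":{"type":"array","items":{"type":"number"}}},"turn":{"type":"array","items":{"type":"number"}},"jaw":{"type":"array","items":{"type":"number"}},"grip_force":{"type":"number"}},"required":["dp","turn","jaw"]}

```bash
mkdir -p pics; cat > h.py <<'E'
import numpy as np, cv2
from bench import ctrl
def snap(c,name=None):
    im=np.array(ctrl.get_image(c))
    if name: cv2.imwrite('pics/'+name,im[:,:,::-1])
    return im
def proj(c,P):
    i=ctrl.camera_info(c);K=np.array(i['intrinsics']);E=np.array(i['extrinsics'])
    p=(E@np.r_[np.asarray(P,float),1])[:3];p=p*[1,-1,-1];q=K@p;return q[:2]/q[2]
def ray(c,uv):
    i=ctrl.camera_info(c);K=np.array(i['intrinsics']);E=np.array(i['extrinsics'])
    d=np.linalg.inv(K)@np.r_[uv,1.0]*[1,-1,-1];R=E[:3,:3];return -R.T@E[:3,3],R.T@d
def atz(c,uv,z):
    o,d=ray(c,uv);return o+d*(z-o[2])/d[2]
def tri(uv1,uv2,c1='side',c2='top'):
    A=np.zeros((3,3));b=np.zeros(3)
    for c,uv in((c1,uv1),(c2,uv2)):
        o,d=ray(c,uv);d=d/np.linalg.norm(d);M=np.eye(3)-np.outer(d,d);A+=M;b+=M@o
    return np.linalg.solve(A,b)
E
python3 - <<'E'
from h import *
np.set_printoptions(precision=4,suppress=True)
a=snap('side');b=snap('top')
cv2.imwrite('pics/s0.png',a[:,:,::-1]);cv2.imwrite('pics/t0.png',b[:,:,::-1])
for c in('side','top'):
    i=ctrl.camera_info(c);print({k:v for k,v in i.items() if k not in('extrinsics',)});o,d=ray(c,[320,240]);print(c,o,d)
    for t in('rod_grip','case','slot','stand','driver_grip','jar_mid','drawer'):
        try:
            for r in ctrl.look_for(c,t)[:3]: print(c,t,np.round(r['rect'],1),round(r['confidence'],2))
        except Exception as e: print(t,e)
s=ctrl.get_state();print(s)
E
```

```text
{'intrinsics': array([[573.8208,   0.    , 312.5686],
       [  0.    , 573.8208, 231.9814],
       [  0.    ,   0.    ,   1.    ]])}
side [ 0.1445 -0.4178  0.8172] [ 0.4475  0.4502 -0.7729]
side rod_grip [414.3 295.5  21.6  40.8] 0.74
side rod_grip [362.4 345.6  20.1  55.7] 0.67
side case [212.  199.9 146.  134. ] 0.62
side slot [212.1 199.8 142.5 122. ] 0.88
side slot [442.5 305.1  15.6  35.1] 0.28
side stand [442.7 303.6  15.   32.3] 0.74
side stand [394.6 318.8  93.5  97.7] 0.64
side stand [256.9 219.4  36.7  56.8] 0.55
side driver_grip [379.6 279.4  22.6  31.1] 0.97
side jar_mid [441.6 302.8  16.5  32.5] 0.97
side drawer [256.9 220.9  43.6  65. ] 0.6
{'intrinsics': array([[533.2498,   0.    , 320.1164],
       [  0.    , 533.2498, 243.6911],
       [  0.    ,   0.    ,   1.    ]])}
top [0.3868 0.0113 1.0129] [ 0.1868  0.0197 -0.9822]
top rod_grip [440.5 294.9  23.7  15.5] 0.77
top rod_grip [451.9 235.4  26.4  19. ] 0.51
top case [203.  263.1 129.6 108.7] 0.77
top case [410.4 242.9  12.1  19. ] 0.67
top slot [206.9 268.2 131.8 110.3] 0.68
top driver_grip [411.6 241.3  10.1  19.3] 0.53
top jar_mid [434.6 203.7  21.3  19.4] 0.89
top jar_mid [260.6 256.3  20.9  65.8] 0.37
top drawer [261.2 257.8  18.2  68.3] 0.81
{'time': 0.8, 'joint_positions': array([ 1.2301,  0.321 , -0.0701,  1.4505,  0.0226,  1.3708, -0.0569]), 'qd': array([-0.0014,  0.001 ,  0.0005,  0.    , -0.0004, -0.0009,  0.0003]), 'joint_torque': array([ -0.    , -49.1047,  -0.4028, -31.2753,  -0.0635,   0.0333,
         0.    ]), 'position': array([ 0.2258, -0.6095,  0.2226]), 'tool_rot': array([ 3.0922,  0.5545, -0.0001]), 'ft_force': array([ 0.486 , -0.1986,  0.0523]), 'torque': array([ 0.0254, -0.0241,  0.0075]), 'grip_width': 0.9999753662110076}
```

View pics/s0.png

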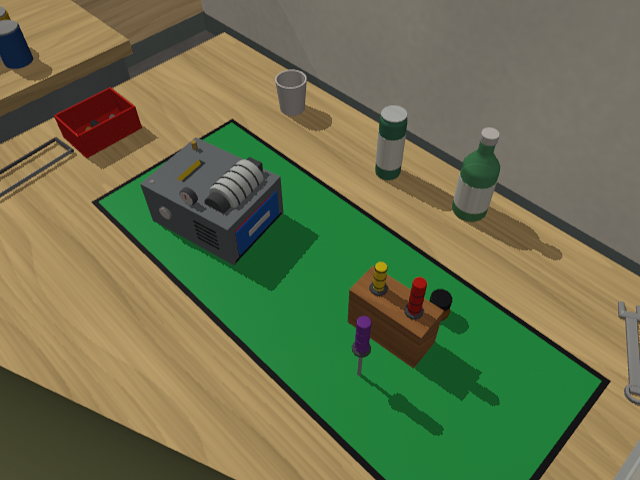

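View pics/t0.png

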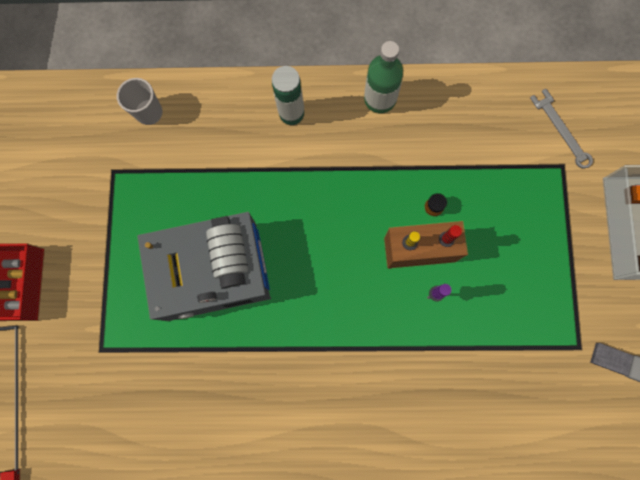

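```bash
python3 - <<'E'
from h import *
from scipy.optimize import least_squares
np.set_printoptions(precision=4,suppress=True)
S={'side':cv2.imread('pics/s0.png'),'top':cv2.imread('pics/t0.png')}
win={'side':dict(red=(400,270,435,325),yel=(170,150,210,190),drv=(365,258,395,300),pur=(350,310,380,360)),
 'top':dict(red=(435,220,470,250),yel=(160,245,190,295),drv=(400,225,425,255),pur=(425,280,465,305))}
def cen(c,n):
    x0,y0,x1,y1=win[c][n];h=cv2.cvtColor(S[c],cv2.COLOR_BGR2HSV)[y0:y1,x0:x1].astype(int)
    H,s,v=h[...,0],h[...,1],h[...,2]
    m={'red':((H<5)|(H>174))&(s>190)&(v>60),'yel':(abs(H-25)<8)&(s>140)&(v>60),'drv':(abs(H-26)<8)&(s>150)&(v>90),'pur':(abs(H-142)<14)&(s>100)&(v>50)}[n]
    ys,xs=np.nonzero(m);p=np.c_[xs+x0,ys+y0].astype(float)
    return p
P={}
for n in('red','yel','drv','pur'):
    a,b=cen('side',n),cen('top',n);P[n]=(a,b)
    ca,cb=[(q.min(0)+q.max(0))/2 for q in(a,b)]
    print(n,len(a),len(b),ca,cb,'tri bbox',tri(ca,cb),'tri mean',tri(a.mean(0),b.mean(0)))
for k,c in enumerate(('side','top')):
    q=P['yel'][k];r=cv2.minAreaRect(q.astype(np.float32));bx=cv2.boxPoints(r)
    w=np.array([atz(c,p,.098) for p in bx]);print(c,'slot corners\n',w, w.mean(0))
# silhouette fit of rod handle: bbox of projected cylinder
def bb(c,x,y,z0,z1,r):
    t=np.linspace(0,2*np.pi,40)
    q=np.array([proj(c,[x+r*np.cos(a),y+r*np.sin(a),z]) for z in(z0,z1) for a in t]);return np.r_[q.min(0),q.max(0)]
for k,c in enumerate(('side','top')):
  for n,z0,z1,r in(('red',.1,.17,.01),('drv',.1,.152,.009)):
    q=P[n][k];o=np.r_[q.min(0)-.5,q.max(0)+.5]
    s=least_squares(lambda p:bb(c,p[0],p[1],z0,z1,r)-o,[.4,-.2]);print(c,n,s.x,s.fun)
E
```

```text
red 420 180 [417. 296.] [451.5 233.5] tri bbox [ 0.5629 -0.1909  0.1351] tri mean [ 0.5621 -0.1909  0.1394]
yel 131 190 [188.5 170. ] [174.5 270. ] tri bbox [0.5085 0.2818 0.1029] tri mean [0.5091 0.2825 0.1015]
drv 237 152 [379.5 276. ] [410. 236.] tri bbox [ 0.5619 -0.1238  0.1192] tri mean [ 0.5567 -0.1267  0.1314]
pur 495 185 [362. 334.] [441.  291.5] tri bbox [ 0.4677 -0.172   0.1227] tri mean [ 0.4683 -0.1718  0.1227]
side slot corners
 [[0.4834 0.2865 0.098 ]
 [0.5391 0.2974 0.098 ]
 [0.5371 0.2855 0.098 ]
 [0.4818 0.275  0.098 ]] [0.5104 0.2861 0.098 ]
top slot corners
 [[0.5362 0.2966 0.098 ]
 [0.5388 0.2799 0.098 ]
 [0.4838 0.2689 0.098 ]
 [0.4813 0.2854 0.098 ]] [0.51   0.2827 0.098 ]
side red [ 0.5619 -0.191 ] [-0.6825 -1.2427  0.6354  1.221 ]
side drv [ 0.5568 -0.1265] [-0.4097 -0.7844  0.3895  0.7693]Traceback (most recent call last):
  File "<stdin>", line 28, in <module>
    return func(*args, **kwargs)
    result = trf(vector_fun.fun, vector_fun.jac, x0, f0, J0, lb, ub, ftol, xtol,
                 gtol, max_nfev, x_scale, loss_function, tr_solver,
                 t
[... 808 characters left out ...]
^^^^^^^^^^^
                             mf)
                             ^^^
    df = [f_eval - f0 for f_eval in f_evals]
                                    ^^^^^^^
    f = np.atleast_1d(self.fun(x, *self.args, **self.kwargs))
                      ~~~~~~~~^^^^^^^^^^^^^^^^^^^^^^^^^^^^^^
    return np.atleast_1d(self.fun(x))
                         ~~~~~~~~^^^
    return self.f(x, *self.args, **self.kwargs)
           ~~~~~~^^^^^^^^^^^^^^^^^^^^^^^^^^^^^^
  File "<stdin>", line 28, in <lambda>
  File "<stdin>", line 24, in bb
  File "h.py", line 8, in proj
    i=ctrl.camera_info(c);K=np.array(i['intrinsics']);E=np.array(i['extrinsics'])
ValueError: time passes only in moves, steps and waits
```

Emit:
move_arm --pt "15.35 -9.19 0" --pt "15.35 -9.19 0" --pt "15.35 -9.19 0" --pt "15.35 -9.19 0" --pt "15.35 -9.19 0" --turn '[-14.8,-14.8,-14.8,-14.8,-14.8]' --jaw '[0.3,0.3,0.3,0.3,0.3]' --grip_force 40

```text
time: 1.3
position: [0.3833, -0.4129, 0.2229]
tool_rot: [2.669, 1.656, -0.0]
ft_force: [0.8, -0.8, 0.4]
grip_width: 0.68
```

```bash
cat >> h.py <<'E'
from scipy.spatial.transform import Rotation as Ro
def plan(x,y,z,yaw=None):
    """units for TCP target; yaw = world angle of tool y (mod 180)"""
    s=ctrl.get_state();R=Ro.from_rotvec(s['tool_rot']).as_matrix()
    d=R.T@(np.array([x,y,z])-s['position'])/.03
    cy=np.degrees(np.arctan2(R[1,1],R[0,1]));t=0
    if yaw is not None: t=-(((yaw-cy)+90)%180-90)/5
    print('t',s['time'],'pos',s['position'].round(4),'tilt',R[:,2].round(3),'yaw',cy.round(2),'F',s['ft_force'].round(2),'w',round(s['grip_width'],3),'q7',s['joint_positions'][[0,6]].round(2));print('dp',d.round(2),'turn',round(t,2))
E
python3 -c "
from h import *
plan(.562,-.191,.2226,4.5)"
```

```text
t 1.3 pos [ 0.3833 -0.4129  0.2229] tilt [ 0.    -0.001 -1.   ] yaw -26.36 F [ 0.84 -0.84  0.38] w 0.68 q7 [1.04 0.28]
dp [9.27 2.05 0.01] turn -6.17
```

Emit:
move_arm --pt "9.27 2.05 0" --pt "9.27 2.05 0" --pt "9.27 2.05 0" --pt "9.27 2.05 0" --pt "9.27 2.05 0" --turn '[-6.1,-6.1,-6.1,-6.1,-6.1]' --jaw '[0.3,0.3,0.3,0.3,0.3]'

```text
time: 1.8
position: [0.5412, -0.2193, 0.223]
tool_rot: [2.144, 2.295, -0.0]
ft_force: [0.0, -1.1, -0.1]
grip_width: 0.654
```

Emit:
move_arm --pt "1.5 0.5 0" --pt "1.5 0.5 0" --pt "1.5 0.5 0" --turn '[0,0,0]' --jaw '[0.3,0.3,0.3]'

```text
time: 2.1
position: [0.5526, -0.1732, 0.2227]
tool_rot: [2.142, 2.298, -0.0]
ft_force: [0.2, -1.2, -0.4]
grip_width: 0.65
```

```bash
python3 -c "
from h import *
plan(.562,-.191,.2226,4.5)
snap('side','s1.png')
a=cv2.imread('pics/s1.png')[180:380,300:500];snap('top','t1.png');b=cv2.imread('pics/t1.png')[140:340,350:550]
cv2.imwrite('pics/c1.png',cv2.resize(np.hstack([a,b]),(800,400),interpolation=cv2.INTER_CUBIC))
p=ctrl.get_state()['position'];print(p,proj('side',p),proj('top',p))
"
```

```text
t 2.1 pos [ 0.5526 -0.1732  0.2227] tilt [ 0. -0. -1.] yaw 4.02 F [ 0.19 -1.16 -0.43] w 0.65 q7 [0.73 0.24]
dp [-0.61  0.27  0.  ] turn -0.1
[ 0.55170757 -0.17641975  0.22249692] [411.16593306 257.01384012] [455.02582297 229.36641821]
```

```bash
python3 -c "
from h import *
plan(.562,-.191,.2226,4.5)"
```

```text
t 2.2 pos [ 0.5517 -0.1764  0.2225] tilt [-0.    -0.001 -1.   ] yaw 3.7 F [ 0.6   0.04 -1.1 ] w 0.651 q7 [0.73 0.24]
dp [-0.51  0.31 -0.  ] turn -0.16
```

View pics/c1.png

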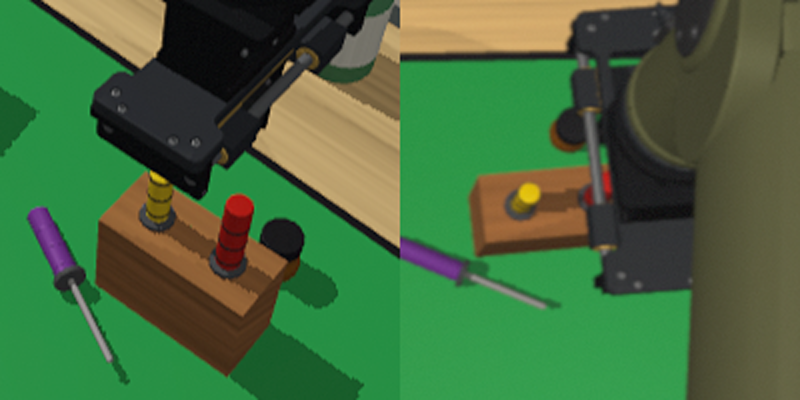

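Emit:
move_arm --pt "-0.51 0.31 0" --pt "-0.51 0.31 0" --pt "-0.51 0.31 0" --turn '[-0.1,-0.1,-0.1]' --jaw '[0.3,0.3,0.3]'

```text
time: 2.5
position: [0.5617, -0.1911, 0.2222]
tool_rot: [-2.14, -2.299, 0.001]
ft_force: [-0.6, 1.1, -0.7]
grip_width: 0.653
```

```bash
python3 -c "
from h import *
plan(.562,-.191,.116,4.5)"
```

```text
t 2.5 pos [ 0.5617 -0.1911  0.2222] tilt [-0.001  0.    -1.   ] yaw 4.11 F [-0.59  1.09 -0.73] w 0.653 q7 [0.74 0.26]
dp [0.   0.01 3.54] turn -0.08
```

Emit:
move_arm --pt "0 0 1.2" --pt "0 0 2.4" --pt "0 0 3.4" --pt "0 0 3.54" --pt "0 0 3.54" --turn '[0,0,0,0,0]' --jaw '[0.3,0.3,0.3,0.3,0.3]'

```text
time: 3.0
position: [0.5618, -0.1894, 0.1161]
tool_rot: [-2.136, -2.302, 0.001]
ft_force: [0.3, -1.1, 0.3]
grip_width: 0.65
```

Emit:
move_arm --pt "0 0 0" --pt "0 0 0" --pt "0 0 0" --pt "0 0 0" --pt "0 0 0" --turn '[0,0,0,0,0]' --jaw '[-1,-1,-1,-1,-1]' --grip_force 40

```text
time: 3.5
position: [0.5627, -0.1896, 0.1168]
tool_rot: [2.136, 2.303, 0.0]
ft_force: [0.1, -0.4, 0.0]
grip_width: 0.281
```

Emit:
move_arm --pt "0 0 0" --pt "0 0 0" --pt "0 0 0" --turn '[0,0,0]' --jaw '[-1,-1,-1]'

```text
time: 3.8
position: [0.5626, -0.1896, 0.1166]
tool_rot: [2.136, 2.303, -0.0]
ft_force: [-1.6, -0.2, 2.3]
grip_width: 0.222
```

Emit:
move_arm --pt "0 0 -0.5" --pt "0 0 -1.5" --pt "0 0 -2.8" --pt "0 0 -4.2" --pt "0 0 -5.6" --turn '[0,0,0,0,0]' --jaw '[-1,-1,-1,-1,-1]'

```text
time: 4.3
position: [0.5621, -0.1893, 0.2867]
tool_rot: [2.136, 2.303, -0.0]
ft_force: [0.7, -0.9, -0.9]
grip_width: 0.219
```

```bash
python3 -c "
from h import *
plan(.509,.2825,.285,11.2)"
```

```text
t 4.3 pos [ 0.5621 -0.1893  0.2867] tilt [ 0. -0. -1.] yaw 4.32 F [ 0.66 -0.91 -0.85] w 0.219 q7 [0.73 0.27]
dp [15.81 -0.58  0.06] turn -1.38
```

Emit:
move_arm --pt "0.8 0 0" --pt "2 -0.07 0" --pt "3.5 -0.13 0" --pt "5 -0.2 0" --pt "6.5 -0.24 0" --turn '[-0.1,-0.2,-0.3,-0.5,-0.7]' --jaw '[-1,-1,-1,-1,-1]'

```text
time: 4.8
position: [0.5397, 0.0067, 0.2845]
tool_rot: [2.064, 2.368, -0.001]
ft_force: [1.8, 0.2, -0.6]
grip_width: 0.224
```

Emit:
move_arm --pt "1.5 0 0" --pt "3 0.05 0" --pt "4.5 0.1 0" --pt "6 0.15 0" --pt "7.5 0.2 0" --turn '[-0.1,-0.2,-0.3,-0.5,-0.7]' --jaw '[-1,-1,-1,-1,-1]'

```text
time: 5.3
position: [0.515, 0.2301, 0.2846]
tool_rot: [1.99, 2.43, -0.0]
ft_force: [0.3, 1.6, -1.5]
grip_width: 0.224
```

```bash
python3 -c "
from h import *
plan(.509,.2825,.285,11.2)"
```

```text
t 5.3 pos [0.515  0.2301 0.2846] tilt [ 0.    -0.001 -1.   ] yaw 11.36 F [ 0.3   1.55 -1.47] w 0.224 q7 [ 0.28 -0.38]
dp [ 1.75  0.15 -0.01] turn 0.03
```

Emit:
move_arm --pt "1 0.1 0" --pt "1.6 0.1 0.5" --pt "1.6 0.1 1.2" --pt "1.6 0.1 1.7" --pt "1.6 0.1 1.7" --turn '[0,0,0,0,0]' --jaw '[-1,-1,-1,-1,-1]'

```text
time: 5.8
position: [0.5083, 0.2745, 0.2309]
tool_rot: [-1.991, -2.428, 0.007]
ft_force: [-0.7, -0.4, -0.9]
grip_width: 0.22
```

```bash
python3 -c "
from h import *
a=snap('side','s2.png')[90:250,100:300];b=snap('top','t2.png')[190:350,100:300]
cv2.imwrite('pics/c2.png',cv2.resize(np.hstack([a,b])[:,:,::-1],None,fx=2,fy=2,interpolation=cv2.INTER_CUBIC))
plan(.509,.2825,.225,11.2)
p=ctrl.get_state()['position'];t=p-[0,0,.101];print('tip pred',t,proj('side',t),proj('top',t),'slot',proj('side',[.509,.2825,.1]))"
```

```text
t 5.9 pos [0.5098 0.2751 0.2335] tilt [-0. -0. -1.] yaw 11.24 F [ 0.24 -0.53 -1.02] w 0.22 q7 [ 0.19 -0.5 ]
dp [0.25 0.02 0.28] turn 0.01
tip pred [0.50980817 0.27506302 0.13247253] [188.87499327 159.16939371] [173.18707554 267.30593198] slot [189.27279468 170.76412687]
```

View pics/c2.png

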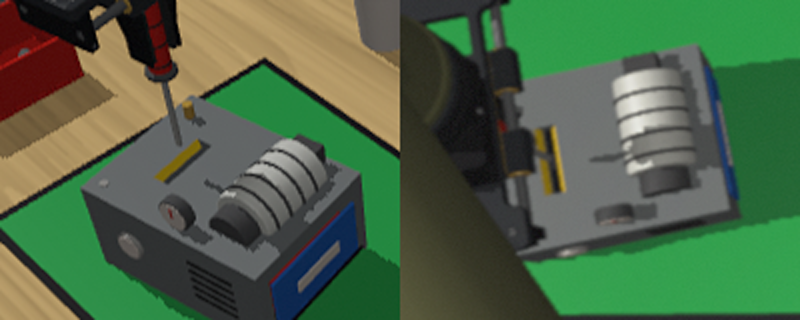

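```bash
python3 - <<'E'
from h import *
import pickle
C={c:{k:np.array(v) for k,v in ctrl.camera_info(c).items()} for c in('side','top')};pickle.dump(C,open('cam.pkl','wb'))
A=cv2.imread('pics/s0.png').astype(int);B=cv2.imread('pics/s2.png').astype(int)
D=abs(B-A).sum(2)
p=np.array([.5098,.2751,.2335])
for z in(.201,.1725,.1525,.1325): print(z,proj('side',p-[0,0,.2335-z]))
for r in range(118,172):
    d=D[r,172:206];m=d>45
    if m.any(): print(r,172+np.average(np.arange(34)[m],weights=d[m]).round(2),m.sum(),172+np.nonzero(m)[0][[0,-1]])
b=cv2.imread('pics/t2.png')[255:285,160:190]
print(cv2.imwrite('pics/c3.png',cv2.resize(np.hstack([b,cv2.imread('pics/t0.png')[255:285,160:190],cv2.imread('pics/s2.png')[145:175,175:205]]),None,fx=8,fy=8,interpolation=cv2.INTER_NEAREST)))
E
sed -i "s/i=ctrl.camera_info(c)/i=CAM[c]/;s/^import numpy as np, cv2/import numpy as np, cv2, pickle\nCAM=pickle.load(open('cam.pkl','rb'))/" h.py
```

```text
0.201 [181.44533738 128.66104597]
0.1725 [184.6247343  141.74219391]
0.1525 [186.77274912 150.57987614]
0.1325 [188.85574834 159.1500615 ]
118 177.74 14 [172 185]
119 177.83 14 [172 185]
120 178.14 15 [172 186]
121 178.64 16 [172 187]
122 179.51 17 [172 188]
123 179.89 17 [172 188]
124 180.27 17 [172 188]
125 180.56 18 [172 189]
126 180.55 17 [172 188]
127 180.48 17 [172 188]
128 180.45 15 [173 187]
129 179.95 13 [174 186]
130 179.73 12 [174 185]
131 180.58 7 [177 183]
132 181.83 4 [180 183]
133 182.34 4 [181 184]
134 182.55 4 [181 184]
135 182.86 4 [181 184]
136 182.94 4 [181 184]
137 183.4 4 [182 185]
138 183.4 4 [182 185]
139 183.67 4 [182 185]
140 183.89 4 [182 185]
141 184.36 4 [183 186]
142 184.44 4 [183 186]
143 184.69 4 [183 186]
144 184.82 4 [183 186]
145 185.06 4 [184 187]
146 185.24 4 [184 187]
147 185.79 4 [184 187]
148 186.12 3 [185 187]
149 186.11 3 [185 187]
150 186.42 4 [185 188]
151 186.64 4 [185 188]
152 187.13 3 [186 188]
153 187.09 3 [186 188]
154 187.4 4 [186 189]
155 187.66 4 [186 189]
156 188.17000000000002 3 [187 189]
157 188.1 3 [187 189]
158 188.43 4 [187 190]
159 188.59 4 [187 190]
160 189.09 3 [188 190]
161 189.11 3 [188 190]
162 189.57999999999998 2 [189 190]
True
```

View pics/c3.png

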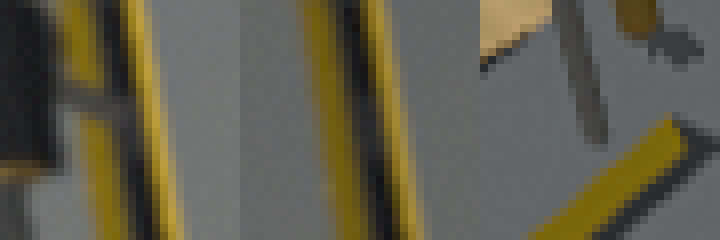

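```bash
python3 -c "
from h import *
plan(.5095,.282,.212,11.2)
print(tri([189.2,161.3],[174.5,267.2]))"
```

```text
t 5.9 pos [0.5098 0.2751 0.2335] tilt [-0. -0. -1.] yaw 11.24 F [ 0.24 -0.53 -1.02] w 0.22 q7 [ 0.19 -0.5 ]
dp [0.23 0.04 0.72] turn 0.01
[0.51000984 0.27461396 0.12773812]
```

Emit:
move_arm --pt "0.23 0.04 0.2" --pt "0.23 0.04 0.4" --pt "0.23 0.04 0.6" --pt "0.23 0.04 0.7" --pt "0.23 0.04 0.7" --turn '[0,0,0,0,0]' --jaw '[-1,-1,-1,-1,-1]'

```text
time: 6.4
position: [0.5092, 0.2824, 0.2116]
tool_rot: [-1.992, -2.429, 0.002]
ft_force: [-0.2, 0.5, -1.4]
grip_width: 0.222
```

```bash
python3 -c "
from h import *
a=snap('side','s3.png')[150:185,165:215];b=snap('top','t3.png')[250:285,150:200]
cv2.imwrite('pics/c4.png',cv2.resize(np.hstack([a,b])[:,:,::-1],None,fx=8,fy=8,interpolation=cv2.INTER_NEAREST))
plan(.5095,.282,.21,11.2)
p=ctrl.get_state()['position'];t=p-[0,0,.1055];print('tip pred',t,proj('side',t),proj('top',t))"
```

```text
t 6.5 pos [0.5095 0.2826 0.2123] tilt [-0. -0. -1.] yaw 11.29 F [-0.31 -0.25 -0.79] w 0.222 q7 [ 0.17 -0.52]
dp [-0.02 -0.01  0.08] turn 0.02
tip pred [0.5095479  0.28264362 0.10682908] [188.78726755 167.81476548] [173.14585638 269.51729528]
```

View pics/c4.png

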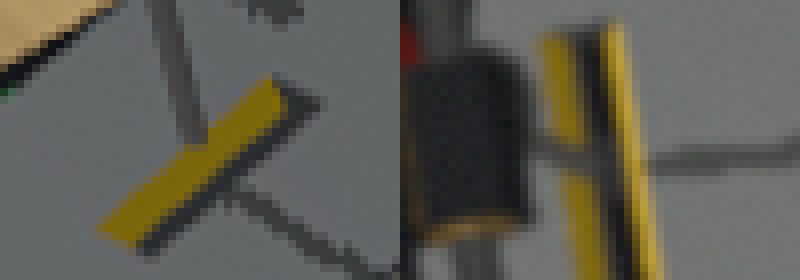

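```bash
python3 - <<'E'
from h import *
np.set_printoptions(precision=4,suppress=True)
print('tip',tri([189.4,166.8],[174.8,269.5]))
print('slot side@.1',atz('side',[191.2,170.6],.1))
A=cv2.imread('pics/t0.png');h=cv2.cvtColor(A,cv2.COLOR_BGR2HSV)
# yellow band outer edges, top & side, per row / perpendicular : use saturation half-level
for c,f in(('top','t0'),('side','s0')):
    S=cv2.cvtColor(cv2.imread(f'pics/{f}.png'),cv2.COLOR_BGR2HSV)[...,1]
    V=cv2.imread(f'pics/{f}.png').astype(int)
    # sample lines across the slot in world (dir y'), z=.1 plane, print color profile
    a=np.radians(11.2);ex=np.array([np.cos(a),np.sin(a),0]);ey=np.array([-np.sin(a),np.cos(a),0])
    prof=[]
    for v in np.arange(-16,17,1.):
        acc=[]
        for u in range(-20,21,2):
            q=proj(c,np.array([.5095,.282,.1])+ex*u*1e-3+ey*v*1e-3)
            acc.append(cv2.getRectSubPix(cv2.imread(f'pics/{f}.png'),(1,1),(float(q[0]),float(q[1])))[0,0]) if u in(-20,-10,0,10,20) else None
        m=np.mean([x for x in acc if x is not None],0);prof.append((int(v),int(m[2]-m[0]),int(m.sum()/3)))
    print(c,prof)
    prof=[]
    for u in range(-40,41,2):
        m=[]
        for v in((5,6,7)):
            q=proj(c,np.array([.5095,.282,.1])+ex*u*1e-3+ey*v*1e-3);m.append(cv2.getRectSubPix(cv2.imread(f'pics/{f}.png'),(1,1),(float(q[0]),float(q[1])))[0,0].astype(int))
        m=np.mean(m,0);prof.append((u,int(m[2]-m[0])))
    print(c,'along',prof)
E
```

```text
tip [0.5087 0.278  0.1129]
slot side@.1 [0.5117 0.2803 0.1   ]
top [(-16, -1, 100), (-15, -1, 100), (-14, -1, 100), (-13, -1, 100), (-12, 0, 101), (-11, 9, 103), (-10, 32, 109), (-9, 62, 114), (-8, 95, 116), (-7, 106, 107), (-6, 101, 92), (-5, 73, 70), (-4, 41, 49), (-3, 15, 35), (-2, 0, 28), (-1, -2, 31), (0, 3, 38), (1, 14, 46), (2, 35, 56), (3, 59, 66), (4, 78, 70), (5, 92, 72), (6, 96, 73), (7, 86, 77), (8, 66, 83), (9, 44, 89), (10, 22, 95), (11, 8, 98), (12, 0, 101), (13, -1, 101), (14, -1, 101), (15, -1, 101), (16, -1, 101)]
top along [(-40, 0), (-38, -1), (-36, -1), (-34, 0), (-32, 1), (-30, 16), (-28, 55), (-26, 85), (-24, 94), (-22, 92), (-20, 92), (-18, 89), (-16, 90), (-14, 92), (-12, 92), (-10, 92), (-8, 92), (-6, 91), (-4, 93), (-2, 91), (0, 90), (2, 89), (4, 87), (6, 89), (8, 89), (10, 92), (12, 91), (14, 92), (16, 91), (18, 90), (20, 91), (22, 92), (24, 91), (26, 90), (28, 76), (30, 35), (32, 3), (34, -2), (36, -1), (38, -1), (40, 0)]
side [(-16, -4, 95), (-15, -4, 96), (-14, -4, 96), (-13, -3, 96), (-12, -3, 93), (-11, -4, 85), (-10, -3, 73), (-9, -3, 59), (-8, -4, 46), (-7, -4, 41), (-6, -1, 43), (-5, 9, 47), (-4, 34, 56), (-3, 65, 65), (-2, 90, 71), (-1, 103, 74), (0, 107, 75), (1, 106, 74), (2, 105, 74), (3, 106, 74), (4, 106, 74), (5, 104, 74), (6, 93, 77), (7, 69, 82), (8, 40, 88), (9, 15, 93), (10, 0, 95), (11, -5, 95), (12, -5, 95), (13, -4, 95), (14, -4, 95), (15, -4, 95), (16, -4, 95)]
side along [(-40, -4), (-38, -4), (-36, -4), (-34, -4), (-32, -4), (-30, 1), (-28, 22), (-26, 71), (-24, 80), (-22, 82), (-20, 88), (-18, 88), (-16, 92), (-14, 96), (-12, 90), (-10, 88), (-8, 85), (-6, 78), (-4, 84), (-2, 85), (0, 85), (2, 91), (4, 93), (6, 95), (8, 97), (10, 95), (12, 88), (14, 89), (16, 82), (18, 86), (20, 88), (22, 90), (24, 96), (26, 97), (28, 94), (30, 82), (32, 15), (34, -5), (36, -4), (38, -3), (40, -4)]
```

Emit:
move_arm --pt "-0.03 0 0.08" --pt "-0.03 0 0.16" --pt "-0.03 0 0.24" --pt "-0.03 0 0.32" --pt "-0.03 0 0.4" --turn '[0,0,0,0,0]' --jaw '[-1,-1,-1,-1,-1]'

```text
time: 7.0
position: [0.5096, 0.2819, 0.2]
tool_rot: [-1.992, -2.429, 0.0]
ft_force: [0.4, -0.3, -0.7]
grip_width: 0.218
```

Emit:
move_arm --pt "0 0 0.06" --pt "0 0 0.12" --pt "0 0 0.18" --pt "0 0 0.18" --turn '[0,0,0,0]' --jaw '[-1,-1,-1,-1]'

```text
time: 7.4
position: [0.5095, 0.2818, 0.1946]
tool_rot: [-1.992, -2.429, 0.001]
ft_force: [0.5, -0.1, 0.5]
grip_width: 0.22
```

Emit:
move_arm --pt "0 0 0.05" --pt "0 0 0.1" --pt "0 0 0.15" --pt "0 0 0.15" --turn '[0,0,0,0]' --jaw '[-1,-1,-1,-1]'

```text
time: 7.8
position: [0.5095, 0.2818, 0.1901]
tool_rot: [-1.992, -2.429, 0.001]
ft_force: [-0.1, -0.0, -0.0]
grip_width: 0.219
```

Emit:
move_arm --pt "0 0 0.05" --pt "0 0 0.1" --pt "0 0 0.15" --pt "0 0 0.15" --turn '[0,0,0,0]' --jaw '[-1,-1,-1,-1]'

```text
time: 8.2
position: [0.5095, 0.2818, 0.1856]
tool_rot: [-1.992, -2.429, 0.001]
ft_force: [0.0, -0.3, -1.1]
grip_width: 0.222
```

Emit:
move_arm --pt "0 0 0.05" --pt "0 0 0.1" --pt "0 0 0.15" --pt "0 0 0.15" --turn '[0,0,0,0]' --jaw '[-1,-1,-1,-1]'

```text
time: 8.6
position: [0.5095, 0.2818, 0.1811]
tool_rot: [-1.992, -2.429, 0.001]
ft_force: [0.1, -0.3, -1.2]
grip_width: 0.221
```

Emit:
move_arm --pt "0 0 0.05" --pt "0 0 0.1" --pt "0 0 0.15" --pt "0 0 0.15" --turn '[0,0,0,0]' --jaw '[-1,-1,-1,-1]'

```text
time: 9.0
position: [0.5095, 0.2818, 0.1766]
tool_rot: [-1.992, -2.429, 0.001]
ft_force: [-0.0, -0.1, -1.3]
grip_width: 0.22
```

Emit:
move_arm --pt "0 0 0.05" --pt "0 0 0.1" --pt "0 0 0.1" --turn '[0,0,0]' --jaw '[-1,-1,-1]'

```text
time: 9.3
position: [0.5095, 0.2818, 0.1736]
tool_rot: [-1.992, -2.429, 0.001]
ft_force: [-0.9, 0.4, -0.1]
grip_width: 0.222
```

Emit:
move_arm --pt "0 0 0.05" --pt "0 0 0.1" --pt "0 0 0.1" --turn '[0,0,0]' --jaw '[-1,-1,-1]'

```text
time: 9.6
position: [0.5095, 0.2818, 0.1706]
tool_rot: [-1.992, -2.429, 0.001]
ft_force: [0.2, 0.3, -0.7]
grip_width: 0.22
```

Emit:
move_arm --pt "0 0 0.05" --pt "0 0 0.1" --pt "0 0 0.1" --turn '[0,0,0]' --jaw '[-1,-1,-1]'

```text
time: 9.9
position: [0.5095, 0.2818, 0.1676]
tool_rot: [-1.992, -2.429, 0.001]
ft_force: [0.6, 0.2, -1.4]
grip_width: 0.222
```

Emit:
move_arm --pt "0 0 0.05" --pt "0 0 0.1" --pt "0 0 0.1" --turn '[0,0,0]' --jaw '[-1,-1,-1]'

```text
time: 10.2
position: [0.5095, 0.2818, 0.1646]
tool_rot: [-1.992, -2.429, 0.001]
ft_force: [0.6, -0.3, -0.7]
grip_width: 0.219
```

Emit:
move_arm --pt "0 0 0.05" --pt "0 0 0.1" --pt "0 0 0.1" --turn '[0,0,0]' --jaw '[-1,-1,-1]'

```text
time: 10.5
position: [0.5097, 0.282, 0.1619]
tool_rot: [1.992, 2.429, 0.0]
ft_force: [-0.4, 1.1, 0.3]
grip_width: 0.219
```

Emit:
move_arm --pt "0 0 0.05" --pt "0 0 0.1" --pt "0 0 0.1" --turn '[0,0,0]' --jaw '[-1,-1,-1]'

```text
time: 10.8
position: [0.5098, 0.2823, 0.1594]
tool_rot: [1.992, 2.429, 0.001]
ft_force: [-0.2, 0.1, 3.9]
grip_width: 0.222
```

Emit:
move_arm --pt "0 0 0.05" --pt "0 0 0.1" --pt "0 0 0.1" --turn '[0,0,0]' --jaw '[-1,-1,-1]'

```text
time: 11.1
position: [0.5098, 0.2824, 0.1564]
tool_rot: [1.992, 2.429, 0.002]
ft_force: [-0.3, 0.3, 5.6]
grip_width: 0.219
```

Emit:
move_arm --pt "0 0 0.03" --pt "0 0 0.03" --pt "0 0 0.03" --turn '[0,0,0]' --jaw '[-1,-1,-1]'

```text
time: 11.4
position: [0.5099, 0.2824, 0.1557]
tool_rot: [1.992, 2.429, 0.002]
ft_force: [-1.0, -0.0, 6.1]
grip_width: 0.221
```

```bash
python3 -c "
from h import *
snap('side','s4.png');A=cv2.imread('pics/s0.png').astype(int);B=cv2.imread('pics/s4.png').astype(int)
print(ctrl.look_for('side','drawer')[:2],abs(A-B).sum(2)[180:290,230:320].mean())
print(ctrl.get_state()['ft_force'])"
```

```text
[{'rect': [256.0, 220.9, 43.2, 65.2], 'confidence': 0.97}] 27.19040404040404
[-0.92942827  0.2828233   5.63869078]
```

Drawer not out yet; press a little more.

Emit:
move_arm --pt "0 0 0.04" --pt "0 0 0.04" --pt "0 0 0.04" --turn '[0,0,0]' --jaw '[-1,-1,-1]'

```text
time: 11.8
position: [0.5098, 0.2823, 0.1542]
tool_rot: [1.992, 2.429, 0.001]
ft_force: [0.0, 0.9, 4.1]
grip_width: 0.218
```

```bash
python3 -c "
from h import *
snap('side','s5.png')
print(ctrl.look_for('side','drawer')[:2]);print(ctrl.get_state()['ft_force'],ctrl.get_state()['position'])"
```

```text
[{'rect': [267.3, 229.6, 61.8, 69.0], 'confidence': 0.65}]
[-0.49262731  1.57289867  4.93376363] [0.50975685 0.28219528 0.15407894]
```

Emit:
move_arm --pt "0 0 -0.3" --pt "0 0 -0.9" --pt "0 0 -1.7" --pt "0 0 -2.8" --pt "0 0 -4.0" --turn '[0,0,0,0,0]' --jaw '[-1,-1,-1,-1,-1]'

```text
time: 12.4
position: [0.5089, 0.2806, 0.2737]
tool_rot: [-1.992, -2.428, 0.005]
ft_force: [-0.3, 0.1, -0.6]
grip_width: 0.225
```

```bash
python3 -c "
from h import *
plan(.5622,-.190,.292,4.3)
a=snap('side','s6.png')[90:270,130:330];b=snap('top','t6.png')[180:360,120:320]
cv2.imwrite('pics/c6.png',cv2.resize(np.hstack([a,b])[:,:,::-1],None,fx=2,fy=2))"
```

```text
t 12.4 pos [0.5089 0.2806 0.2737] tilt [-0.003 -0.002 -1.   ] yaw 11.28 F [-0.33  0.05 -0.63] w 0.225 q7 [ 0.18 -0.5 ]
dp [-15.73  -1.33  -0.58] turn 1.4
```

View pics/c6.png

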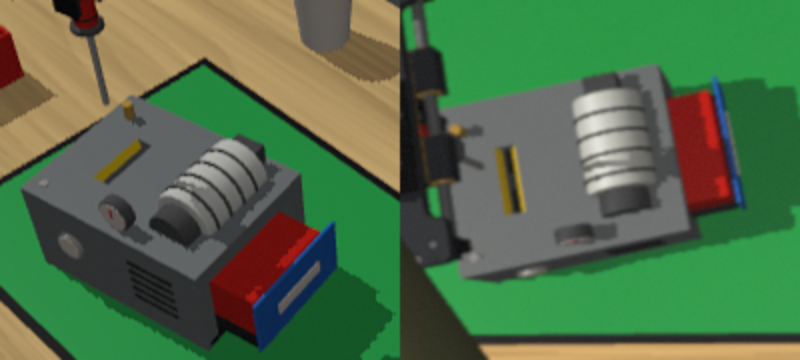

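Emit:
move_arm --pt "-0.6 -0.05 -0.6" --pt "-1.8 -0.15 -0.6" --pt "-3.2 -0.27 -0.6" --pt "-4.6 -0.39 -0.6" --pt "-6 -0.5 -0.6" --turn '[0.1,0.2,0.3,0.5,0.7]' --jaw '[-1,-1,-1,-1,-1]'

```text
time: 13.0
position: [0.5294, 0.1001, 0.2907]
tool_rot: [-2.066, -2.366, 0.003]
ft_force: [0.7, 0.2, -1.2]
grip_width: 0.224
```

Emit:
move_arm --pt "-1.4 -0.1 0" --pt "-2.8 -0.2 0" --pt "-4.2 -0.3 0" --pt "-5.6 -0.4 0" --pt "-7 -0.5 0" --turn '[0.1,0.2,0.3,0.5,0.7]' --jaw '[-1,-1,-1,-1,-1]'

```text
time: 13.5
position: [0.5428, -0.1098, 0.2907]
tool_rot: [-2.137, -2.301, 0.003]
ft_force: [0.2, 0.2, -0.6]
grip_width: 0.227
```

```bash
python3 -c "
from h import *
plan(.5622,-.190,.2867,4.3)"
```

```text
t 13.5 pos [ 0.5428 -0.1098  0.2907] tilt [-0.002 -0.    -1.   ] yaw 4.23 F [ 0.19  0.25 -0.61] w 0.227 q7 [0.69 0.17]
dp [-2.71  0.45  0.13] turn -0.01
```

Emit:
move_arm --pt "-1.3 0.3 0" --pt "-2.3 0.45 0" --pt "-2.55 0.45 0" --pt "-2.55 0.45 0" --pt "-2.55 0.45 0" --turn '[0,0,0,0,0]' --jaw '[-1,-1,-1,-1,-1]'

```text
time: 14.0
position: [0.5627, -0.1812, 0.2913]
tool_rot: [-2.133, -2.304, -0.0]
ft_force: [-0.4, 0.2, -2.2]
grip_width: 0.22
```

```bash
python3 -c "
from h import *
plan(.5622,-.190,.2867,4.3)"
```

```text
t 14.0 pos [ 0.5627 -0.1812  0.2913] tilt [-0.001  0.001 -1.   ] yaw 4.4 F [-0.37  0.17 -2.23] w 0.22 q7 [0.74 0.26]
dp [-0.29 -0.04  0.15] turn 0.02
```

Emit:
move_arm --pt "-0.28 -0.04 0" --pt "-0.28 -0.04 0.8" --pt "-0.28 -0.04 1.8" --pt "-0.28 -0.04 2.3" --pt "-0.28 -0.04 2.3" --turn '[0,0,0,0,0]' --jaw '[-1,-1,-1,-1,-1]'

```text
time: 14.5
position: [0.5609, -0.1906, 0.2206]
tool_rot: [-2.132, -2.301, 0.003]
ft_force: [-0.5, -0.0, 0.0]
grip_width: 0.22
```

```bash
python3 -c "
from h import *
a=snap('side','s7.png')[230:350,340:470];b=snap('top','t7.png')[180:300,380:510]
cv2.imwrite('pics/c7.png',cv2.resize(np.hstack([a,b])[:,:,::-1],None,fx=3,fy=3,interpolation=cv2.INTER_CUBIC))
plan(.5622,-.190,.2,4.3)
p=np.array([.5622,-.19,.095]);print(proj('side',p),proj('side',ctrl.get_state()['position']-[0,0,.104]))"
```

```text
t 14.6 pos [ 0.5629 -0.1912  0.2237] tilt [ 0.001 -0.    -1.   ] yaw 4.34 F [ 0.85 -0.03 -0.47] w 0.223 q7 [0.74 0.26]
dp [ 0.04 -0.02  0.79] turn 0.01
[412.91579108 311.15971245] [415.86237228 302.07334128]
```

View pics/c7.png

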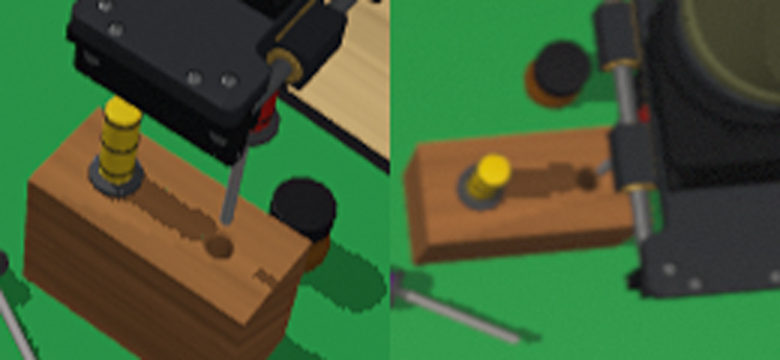

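Emit:
move_arm --pt "0.04 -0.02 0.3" --pt "0.04 -0.02 0.6" --pt "0.04 -0.02 0.9" --pt "0.04 -0.02 1.2" --pt "0.04 -0.02 1.2" --turn '[0,0,0,0,0]' --jaw '[-1,-1,-1,-1,-1]'

```text
time: 15.1
position: [0.5607, -0.1901, 0.1849]
tool_rot: [-2.135, -2.301, 0.002]
ft_force: [0.1, -0.2, -0.6]
grip_width: 0.224
```

Emit:
move_arm --pt "0.01 0.03 0.5" --pt "0.01 0.03 1.0" --pt "0.01 0.03 1.5" --pt "0.01 0.03 1.85" --pt "0.01 0.03 1.85" --turn '[0,0,0,0,0]' --jaw '[-1,-1,-1,-1,-1]'

```text
time: 15.6
position: [0.5611, -0.1895, 0.1288]
tool_rot: [-2.134, -2.3, 0.002]
ft_force: [-0.1, -0.4, -0.9]
grip_width: 0.218
```

```bash
python3 -c "
from h import *
plan(.5624,-.190,.117,4.3)"
```

```text
t 15.6 pos [ 0.5611 -0.1895  0.1288] tilt [-0.004  0.002 -1.   ] yaw 4.31 F [-0.05 -0.39 -0.93] w 0.218 q7 [0.73 0.23]
dp [-0.02  0.04  0.39] turn 0.0
```

Emit:
move_arm --pt "0 0.03 0.08" --pt "0 0.03 0.16" --pt "0 0.03 0.24" --pt "0 0.03 0.3" --pt "0 0.03 0.3" --turn '[0,0,0,0,0]' --jaw '[-1,-1,-1,-1,-1]'

```text
time: 16.1
position: [0.5635, -0.1899, 0.1222]
tool_rot: [-2.137, -2.303, 0.0]
ft_force: [0.4, -0.7, -0.4]
grip_width: 0.224
```

Emit:
move_arm --pt "0 0 0.04" --pt "0 0 0.08" --pt "0 0 0.08" --turn '[0,0,0]' --jaw '[-1,-1,-1]'

```text
time: 16.4
position: [0.5635, -0.1898, 0.1198]
tool_rot: [-2.136, -2.303, 0.0]
ft_force: [0.6, -0.1, -0.3]
grip_width: 0.223
```

Emit:
move_arm --pt "0 0 0.04" --pt "0 0 0.07" --pt "0 0 0.07" --turn '[0,0,0]' --jaw '[-1,-1,-1]'

```text
time: 16.7
position: [0.5634, -0.1898, 0.1177]
tool_rot: [-2.136, -2.303, 0.0]
ft_force: [-0.9, 0.3, -0.1]
grip_width: 0.221
```

Emit:
move_arm --pt "0 0 0.03" --pt "0 0 0.03" --turn '[0,0]' --jaw '[-1,-1]'

```text
time: 16.9
position: [0.5635, -0.1898, 0.1168]
tool_rot: [-2.136, -2.303, 0.0]
ft_force: [0.2, -0.2, -0.6]
grip_width: 0.22
```

Emit:
move_arm --pt "0 0 0.03" --pt "0 0 0.05" --pt "0 0 0.05" --turn '[0,0,0]' --jaw '[-1,-1,-1]'

```text
time: 17.2
position: [0.5637, -0.1899, 0.1166]
tool_rot: [2.136, 2.303, -0.001]
ft_force: [-3.5, 0.1, 6.0]
grip_width: 0.228
```

Emit:
move_arm --pt "0 0 0.03" --pt "0 0 0.05" --pt "0 0 0.05" --turn '[0,0,0]' --jaw '[-1,-1,-1]'

```text
time: 17.5
position: [0.5637, -0.1899, 0.1165]
tool_rot: [2.136, 2.302, -0.001]
ft_force: [-5.6, 1.1, 12.9]
grip_width: 0.223
```

Emit:
move_arm --pt "0 0 -0.05" --pt "0 0 -0.08" --pt "0 0 -0.08" --turn '[0,0,0]' --jaw '[-1,-1,-1]'

```text
time: 17.8
position: [0.5638, -0.1899, 0.1166]
tool_rot: [2.136, 2.303, 0.0]
ft_force: [-0.9, -0.0, 2.8]
grip_width: 0.223
```

Emit:
move_arm --pt "0 0 0" --pt "0 0 0" --pt "0 0 0" --pt "0 0 0" --pt "0 0 0" --turn '[0,0,0,0,0]' --jaw '[0.1,0.1,0.1,0.1,0.1]'

```text
time: 18.3
position: [0.5635, -0.1898, 0.1162]
tool_rot: [-2.136, -2.303, 0.0]
ft_force: [0.0, 1.1, 0.2]
grip_width: 0.526
```

Emit:
move_arm --pt "0 0 -0.3" --pt "0 0 -1" --pt "0 0 -2.2" --pt "0 0 -3.6" --pt "0 0 -5" --turn '[0,0,0,0,0]' --jaw '[0.1,0.1,0.1,0.1,0.1]'

```text
time: 18.8
position: [0.5633, -0.1896, 0.2685]
tool_rot: [2.136, 2.303, 0.0]
ft_force: [-0.0, -0.0, -0.3]
grip_width: 0.551
```

Emit:
move_arm --pt "-1.3 0 0" --pt "-2.7 0 0" --pt "-4 0 0" --pt "-5 0 0" --pt "-5 0 0" --turn '[0,0,0,0,0]' --jaw '[0.1,0.1,0.1,0.1,0.1]'

```text
time: 19.3
position: [0.573, -0.3459, 0.2658]
tool_rot: [2.145, 2.294, -0.004]
ft_force: [-0.1, -0.8, -0.2]
grip_width: 0.547
```

```bash
python3 -c "
from h import *
snap('side','s8.png');snap('top','t8.png');print(ctrl.get_state()['position'])
for c in('side','top'):
  for t in('driver_grip','jar_mid','drawer','rod_grip'): print(c,t,[(np.round(r['rect'],1),round(r['confidence'],2)) for r in ctrl.look_for(c,t)[:2]])"
```

```text
[ 0.57463405 -0.3397987   0.26643037]
side driver_grip [(array([379.1, 279.3,  21.5,  31.8]), 0.81), (array([222.9, 211.3, 150.7, 108. ]), 0.42)]
side jar_mid [(array([441.8, 304.1,  15.3,  35. ]), 0.6)]
side drawer [(array([265.7, 229.5,  60. ,  67.6]), 0.96)]
side rod_grip [(array([337.9, 322.2,  47.5,  72.9]), 0.88), (array([415. , 295.6,  24.8,  45.6]), 0.6)]
top driver_grip [(array([411.6, 241.3,  13.1,  20.4]), 0.83)]
top jar_mid [(array([435. , 205. ,  20.4,  18.4]), 0.81), (array([450.7, 234.3,  26. ,  16.6]), 0.2)]
top drawer [(array([272.4, 254.3,  41. ,  68.3]), 0.8)]
top rod_grip [(array([383.6, 275.4,  77.5,  33.4]), 0.94), (array([452.4, 236.1,  24.9,  18.4]), 0.55)]
```

View pics/s8.png

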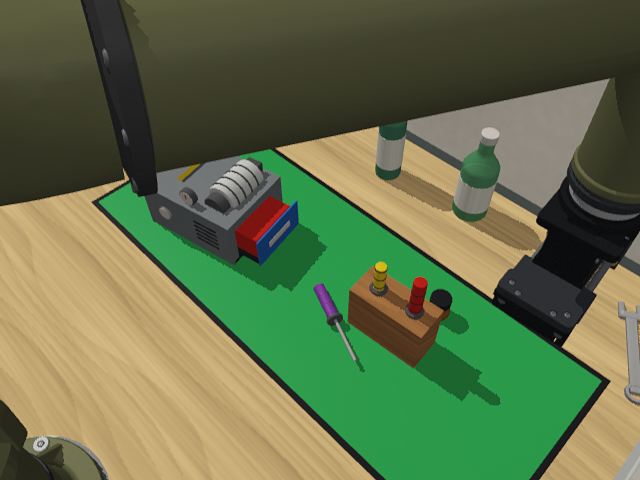

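Rod stands at (417,296), seated on its collar. The drawer is out at (268,230), and the driver and jar are unmoved. Handing in.

```bash
python3 -c "
from h import *
print(ctrl.close_job())"
```

```text
the job is handed in; nothing more can be done
None
```

The job is done and handed in at about 19.8 s of robot time. The blue drawer is sprung out, and the red rod is back upright in the stand hole it came from and released.

- **Latch tab:** the tab lay under the slot centre, so the first probe found it, about 40 mm below the mouth. I pressed it gently to about 6–7 N (limit 18 N) until the drawer sprang out, which the camera confirmed.
- **Rod return:** I felt the collar seat at the same gripper height at which I had picked the rod up. The wrist briefly read 12.9 N against the stand; I eased that off before letting go.
- **Last checks:** the final side picture shows the rod upright in its hole and the drawer out. The screwdriver and jar are within about 1–1.5 pixels of where they were, and the gripper is clear of everything.

**Purple look-alike rod:** it stood loose beside the stand at the start and fell over on the mat early on, before the gripper had come down to anything. The wrist force showed no contact. It stayed on the mat and I left it alone.

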